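# Seal the clean-clips box

### The job

Close up the box of clean clips: set the lid down into the tub's rim so that it sits level on the rubber seal, and let go of it. Then fold the lid's four wing flaps down one by one, pressing each in until its hook has snapped under the tub's ledge and the flap hangs straight against the side. The plastic is brittle: feel for the stop and never push a flap or the tub with more than 20 N, and leave the other things on the worktop where they are.

Things in the scene. Friction and masses are not known exactly. Their poses are not given: they have to be found in the camera images.
- tub: Open grey plastic tub, 150 x 110 mm outside (long along its x axis), walls 3 mm thick and 64 mm high; it stands fast on the worktop. Origin: under its centre. A catch ledge runs round the outside, 15 mm below the rim, standing out 9 mm from the walls. Two clips and a low pot lie inside, below the lid's reach.
- tub_rim (a point): Centre of the tub's mouth at rim height (64 mm above the worktop); axes are the tub's, z up. A rubber seal lies on the rim, its top 2.5 mm above the rim; it is springy (gives about 0.12 mm per newton on each side).
- lid_handle (a point): Centre of the grip bar of the loose white plastic lid (about 0.3 kg). Bar 70 mm long along the lid's x axis, 12 mm wide, 10 mm high; its top is 30 mm above the lid's plate. This centre is 37 mm above the lid's underside. Lid axes, z up; the lid fits either way round (a half turn makes no difference). Laid on the tub's seal, this point is 31.5 mm above the rim's centre.
- lid_plate (a point): Middle of the underside of the lid's plate (158 long x 118 wide x 4 mm), the face that rests on the seal; 29 mm below the grip bar's centre, lid axes. Below the plate an 8 mm deep plug fits inside the tub's walls with 1.2 mm play all round (2.8 mm at its tapered foot). The lid first lies on the worktop on this plug.
- flap_front (a joint): Angle of the flap hinged on the lid's -x end (lid axes): 0 = closed, hangs straight down; 1.57 = straight out; more = raised (2.6 at most). It stays where it is left. Closing, its hook meets the tub's ledge at about 0.35, is forced past it (5 to 13 N at the tab, pressed in and down together, most between 0.25 and 0.12, as the seal gives) and drops in behind the ledge; the flap stops hard at about 0.
- flap_back (a joint): Angle of the flap hinged on the lid's +x end (lid axes): 0 = closed, hangs straight down; 1.57 = straight out; more = raised (2.6 at most). It stays where it is left. Closing, its hook meets the tub's ledge at about 0.35, is forced past it (5 to 13 N at the tab, pressed in and down together, most between 0.25 and 0.12, as the seal gives) and drops in behind the ledge; the flap stops hard at about 0.
- flap_left (a joint): Angle of the flap hinged on the lid's +y long side (lid axes): 0 = closed, hangs straight down; 1.57 = straight out; more = raised (2.6 at most). It stays where it is left. Closing, its hook meets the tub's ledge at about 0.35, is forced past it (5 to 13 N at the tab, pressed in and down together, most between 0.25 and 0.12, as the seal gives) and drops in behind the ledge; the flap stops hard at about 0.
- flap_right (a joint): Angle of the flap hinged on the lid's -y long side (lid axes): 0 = closed, hangs straight down; 1.57 = straight out; more = raised (2.6 at most). It stays where it is left. Closing, its hook meets the tub's ledge at about 0.35, is forced past it (5 to 13 N at the tab, pressed in and down together, most between 0.25 and 0.12, as the seal gives) and drops in behind the ledge; the flap stops hard at about 0.
- tab_front (a point): Middle of the outer face of the front flap's finger tab, 30 mm from its hinge line. Flap: 44 mm wide, 3 mm thick, 36 mm long from the hinge; hinge line 87 mm from the lid's centre, 2 mm below the plate's top (27 mm below the grip bar's centre). A hook 24 mm from the hinge juts 11 mm inward. x axis: out of the outer face (level, away from the lid, when closed).
- tab_back (a point): Middle of the outer face of the back flap's finger tab, 30 mm from its hinge line. Flap: 44 mm wide, 3 mm thick, 36 mm long from the hinge; hinge line 87 mm from the lid's centre, 2 mm below the plate's top (27 mm below the grip bar's centre). A hook 24 mm from the hinge juts 11 mm inward. x axis: out of the outer face (level, away from the lid, when closed).
- tab_left (a point): Middle of the outer face of the left flap's finger tab, 30 mm from its hinge line. Flap: 56 mm wide, 3 mm thick, 36 mm long from the hinge; hinge line 67 mm from the lid's centre, 2 mm below the plate's top (27 mm below the grip bar's centre). A hook 24 mm from the hinge juts 11 mm inward. x axis: out of the outer face (level, away from the lid, when closed).
- tab_right (a point): Middle of the outer face of the right flap's finger tab, 30 mm from its hinge line. Flap: 56 mm wide, 3 mm thick, 36 mm long from the hinge; hinge line 67 mm from the lid's centre, 2 mm below the plate's top (27 mm below the grip bar's centre). A hook 24 mm from the hinge juts 11 mm inward. x axis: out of the outer face (level, away from the lid, when closed).
- clip_white: White sectioning clip lying on the worktop, 110 x 15 x 18 mm; origin under its centre. Leave alone.
- pot_cream: Cream pot with black lid, 61 mm across, 48 mm high; origin under its centre. Leave alone.
- tint_bowl: Black tint bowl, 127 x 147 x 50 mm; origin under its centre. Leave alone.
- brush_wood: Round hair brush with wooden handle, 58 x 262 x 58 mm; origin under its centre. Leave alone.
- carton_small: Small carton, 46 x 46 x 108 mm; origin under its centre. Leave alone.
- carton_tall: Tall carton, 60 x 80 x 170 mm; origin under its centre. Leave alone.
- dropper_brown: Small dropper bottle, 39 mm across, 158 mm high; origin under its centre. Leave alone.

How it is judged:
By the outcome, as a careful person would: the job done as asked, in the order asked, and still so for the second after the job is handed in, with the robot touching nothing.
It also fails if it takes over 67 s, if anything falls off the work surface, if the arm or the gripper's body presses on something with over 40 N, if the wrist force passes 120 N, or if a joint passes its speed limit or range.

### The arm

A 7-joint arm with a two-finger parallel gripper is mounted at the origin on a cart in front of the work surface, level with it; the furniture and walls round the work are solid. World frame = base frame: x ahead of the robot, y to its left, z up, the work surface at z = 0. Lengths are in m, angles in rad, forces in N, time in s.
With the tool pointing down it reaches from about 0.4 to 0.85 m from the base axis. Payload 10.4 kg.
Tool frame: the origin (TCP) lies on the centre line of the jaws, within the pads' length; the fingertips stand 11 mm ahead of it and the grasp point (between the pads) lies 8 mm behind it (manip.finger_overhang is the distance from the TCP to the fingertips, in m); z points along the fingers, y is the line along which they close (so a half turn about z gives the same grasp; the last joint's range is limited). The gripper opens to 85 mm and grips with 20 to 120 N. Pads are 22 mm wide; open, the fingers measure 114 mm over their backs; the gripper's body (76 mm by 85 mm) begins 54 mm behind the grasp point. The pads swing forward as they close: fully open they stand 13 mm farther back than shut.
Start: joints at [-1.253, 0.332, -0.065, 1.46, 0.022, 1.35, -0.088], TCP at [0.209, 0.589, 0.242] pointing down, gripper open.
Joint ranges: [-2.6, 2.6], [-0.5, 2.12], [-1.47, 1.34], [0.16, 2.42], [-1.27, 4.41], [0.06, 2.06], [-2.6, 2.6]. Speed limits (rad/s): [2.22, 2.22, 2.79, 2.79, 3.14, 3.14, 3.14].

### API

Orientations are given as a unit quaternion [x, y, z, w].
In Python, from workcell import manip, imaging, workorder gives the robot as it stands.
- The arm moves only by the tool jog_arm, never from a script. Its argument "deltas" is a list of rows, each an object with "gripper": the opening, from 0 (shut) to 1 (fully open); "offset": the shift along the tool's x, y, z in m, a list of three; "rotation": the turn, a rotation vector about the tool's x, y, z in degrees, a list of three. In form: [{"gripper": gripper, "offset": [tx, ty, tz], "rotation": [ax, ay, az]}, ...]. A call has 1 to 20 rows; each row shifts and turns the commanded pose from where the row before left it, along the tool's axes as they then stand; what a row does not reach is not made up. A row lasts 1/10 s, in which the tool goes at most 50 mm and 8.59 degrees, less where a joint would pass 70% of its speed; a pose out of reach is approached as far as the arm can. A call with a gripper value outside its range is refused whole. The fingers move at their own pace and stop on an object; "newtons" is the grip in N (left out, the last holds). Time passes only in rows, so rows that do not move let the fingers close. It gives the time, the measured TCP pose, the force, the opening and the grip force at its end, in the units of the state.
- manip.get_obs(): the state, without advancing time (a new reading comes with each control period).
- imaging.camera(name): name is "scene" or "top" or "wrist"; returns the picture (420x560x3 uint8, blue, green, red); there is no depth.
- imaging.camera_model(name): a dict with "camera_matrix" (3x3 intrinsics, pixels), "world_to_cam" (4x4, takes a point from world to camera coordinates); the wrist camera has in their place "hand_eye" (4x4, takes a point from camera to tool coordinates, whose origin is the TCP and whose axes are the flange's). Camera axes: x right, y up, looking along -z (the intrinsics and any distortion apply to the point x, -y, -z); pixel columns grow to the right and rows downward; lengths in m; the calibration is good to about 2 mm. A picture is of the moment at which its call begins: read the wrist's pose just before it. camera_model takes no time and is no camera call.
- workorder.hand_in(): hands the job in; it is judged then, once.
The state is a dict: "clock": time; "joint_pos": joint angles; "joint_velocities": joint speeds; "tau": joint torques, N m; "position": TCP position; "ee_rot": TCP orientation; "ft_force": force on the tool from outside, world axes, zero at the start; "torque": the same for the moment, N m; "grip_width": opening from 0.0 (shut) to 1.0 (fully open); "grasp_force": force on a finger pad.
Only numpy, scipy, OpenCV 4.12 (cv2) and the standard library are available. Lean on these libraries where they do the work, as an engineer would, in place of code of your own. Each camera call takes 0.05 s, during which the arm holds its last target. There are 200 camera calls.

## Working session

There is one attempt and no reset: what is moved stays moved. The work goes in short steps, Python scripts to look and compute and a tool call to move; the robot and the scene stay as the last step left them, time stands still between calls to the robot, and variables do not carry over. Pictures are saved under pics/ and viewed, at most 10 in all, crops included, and the job is handed in when it is done.

Besides the shell and the picture viewer there is one more tool, called as name(argument=value, ...) on one line, values as JSON. jog_arm: Moves the arm, as the interface text tells. Its arguments: {"type":"object","properties":{"deltas":{"type":"array","items":{"type":"object","properties":{"gripper":{"type":"number"},"offset":{"type":"array","items":{"type":"number"}},"rotation":{"type":"array","items":{"type":"number"}}}}},"newtons":{"type":"number"}},"required":["deltas"]}

```bash
mkdir -p pics; ls; cat > h.py <<'E'
import numpy as np, cv2
from workcell import manip, imaging, workorder
from scipy.spatial.transform import Rotation as R
def pose():
    o=manip.get_obs(); return np.array(o['position']),R.from_quat(o['ee_rot']),o
def snap(n,f):
    p,r,o=pose(); im=imaging.camera(n); cv2.imwrite('pics/'+f+'.png',im); np.savez('pics/'+f,p=p,q=r.as_quat(),n=n); return im
def model(f):
    d=np.load('pics/'+f+'.npz'); n=str(d['n']); m=imaging.camera_model(n); K=np.array(m['camera_matrix'])
    if n=='wrist':
        T=np.eye(4);T[:3,:3]=R.from_quat(d['q']).as_matrix();T[:3,3]=d['p']; C=T@np.array(m['hand_eye'])
    else: C=np.linalg.inv(np.array(m['world_to_cam']))
    return K,C,m
def ray(f,uv):
    K,C,m=model(f); dc=m.get('distortion',m.get('dist_coeffs'))
    x=cv2.undistortPoints(np.array([[uv]],float),K,np.array(dc,float) if dc is not None else None)[0,0]
    d=C[:3,:3]@np.array([x[0],-x[1],-1]); return C[:3,3],d/np.linalg.norm(d)
def plane(f,uv,z):
    o,d=ray(f,uv); return o+d*(z-o[2])/d[2]
def tri(*fu):
    A=np.zeros((3,3));b=np.zeros(3);L=[ray(f,u) for f,u in fu]
    for o,d in L: P=np.eye(3)-np.outer(d,d);A+=P;b+=P@o
    x=np.linalg.solve(A,b); return x,[float(np.linalg.norm((np.eye(3)-np.outer(d,d))@(x-o))) for o,d in L]
def proj(f,X):
    K,C,m=model(f); c=np.linalg.inv(C)@np.append(X,1); return (K@(np.array([c[0],-c[1],-c[2]])/-c[2]))[:2]
E
python3 - <<'E'
from h import *
for n in ['scene','top','wrist']: print(n,imaging.camera_model(n))
a=snap('top','top0');b=snap('scene','scene0');c=snap('wrist','wrist0')
print(pose()[2])
cv2.imwrite('pics/tw.png',np.vstack([a]))
E
```

```text
pics
scene {'camera_matrix': array([[403.9955622 ,   0.        , 274.86032007],
       [  0.        , 403.9955622 , 213.99561621],
       [  0.        ,   0.        ,   1.        ]]), 'world_to_cam': array([[ 0.71651937, -0.69738902,  0.0157652 , -0.42685826],
       [ 0.46128211,  0.49064714,  0.7392457 , -0.3439255 ],
       [-0.52327698, -0.52241166,  0.67325126, -0.93078881],
       [ 0.        ,  0.        ,  0.        ,  1.        ]])}
top {'camera_matrix': array([[393.2693834 ,   0.        , 278.62908005],
       [  0.        , 393.2693834 , 208.01398412],
       [  0.        ,   0.        ,   1.        ]]), 'world_to_cam': array([[-0.02812844, -0.99952645, -0.01247624,  0.03870579],
       [ 0.98355248, -0.02990235,  0.17813019, -0.62190751],
       [-0.17841891, -0.00726052,  0.98392783, -1.03260213],
       [ 0.        ,  0.        ,  0.        ,  1.        ]])}
wrist {'camera_matrix': array([[304.46926974,   0.        , 283.93267077],
       [  0.        , 304.46926974, 204.71187019],
       [  0.        ,   0.        ,   1.        ]]), 'hand_eye': array([[-3.54554495e-04,
[... 363 characters left out ...]
39,  0.33274438, -0.06472921,  1.46068708,  0.02159512,
        1.34989493, -0.08850195]), 'joint_velocities': array([-8.10713370e-04, -2.21671881e-03,  9.63693263e-04, -1.76836067e-03,
        1.19055001e-04,  1.91752577e-03, -7.90758234e-05]), 'tau': array([-8.18774915e-04, -6.25820518e+01,  4.86173853e-02, -3.91850817e+01,
        1.63729407e-02,  7.51143991e-03,  2.82433268e-05]), 'position': array([0.20878509, 0.58883516, 0.24171701]), 'ee_rot': array([ 1.69545365e-01,  9.85522247e-01, -5.13969167e-04, -7.45133918e-05]), 'ft_force': array([0.40179259, 0.84130214, 0.75960119]), 'torque': array([ 0.03114914, -0.00988596,  0.02472578]), 'grasp_force': 0.0, 'grip_width': 0.9969572310820164}
```

View pics/top0.png

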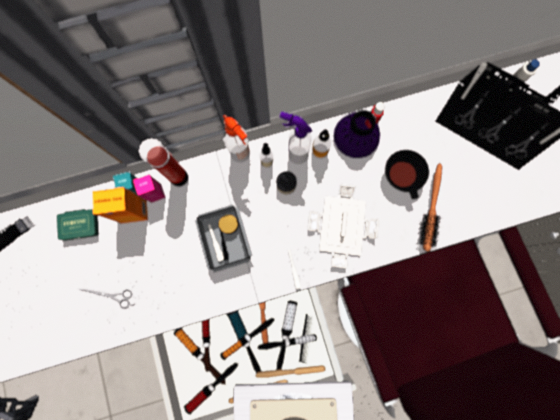

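View pics/scene0.png

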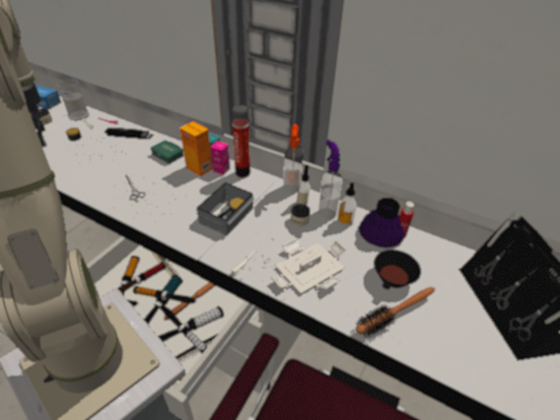

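```bash
python3 - <<'E'
from h import *
for uv in [(344,226),(345,212),(343,240),(321,197),(347,187),(367,255),(370,229),(339,262),(315,224)]: print(uv,plane('top0',uv,.02).round(3))
for uv in [(223,238),(198,215),(233,207),(249,258),(212,270)]: print('tub',uv,plane('top0',uv,.064).round(3))
p,r,o=pose(); print(r.as_matrix().round(3))
E
```

```text
(344, 226) [ 0.572 -0.163  0.02 ]
(345, 212) [ 0.612 -0.168  0.02 ]
(343, 240) [ 0.532 -0.158  0.02 ]
(321, 197) [ 0.658 -0.102  0.02 ]
(347, 187) [ 0.685 -0.178  0.02 ]
(367, 255) [ 0.488 -0.222  0.02 ]
(370, 229) [ 0.561 -0.236  0.02 ]
(339, 262) [ 0.471 -0.143  0.02 ]
(315, 224) [ 0.58  -0.081  0.02 ]
tub (223, 238) [0.543 0.174 0.064]
tub (198, 215) [0.609 0.242 0.064]
tub (233, 207) [0.628 0.146 0.064]
tub (249, 258) [0.487 0.104 0.064]
tub (212, 270) [0.458 0.203 0.064]
[[-0.943  0.334 -0.   ]
 [ 0.334  0.943 -0.001]
 [-0.    -0.001 -1.   ]]
```

```bash
python3 - <<'E'
from h import *
a=cv2.imread('pics/top0.png')[170:290,170:390]
cv2.imwrite('pics/topcrop.png',cv2.resize(a,None,fx=3.6,fy=3.6,interpolation=cv2.INTER_CUBIC))
E
```

```text
(no output)
```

View pics/topcrop.png

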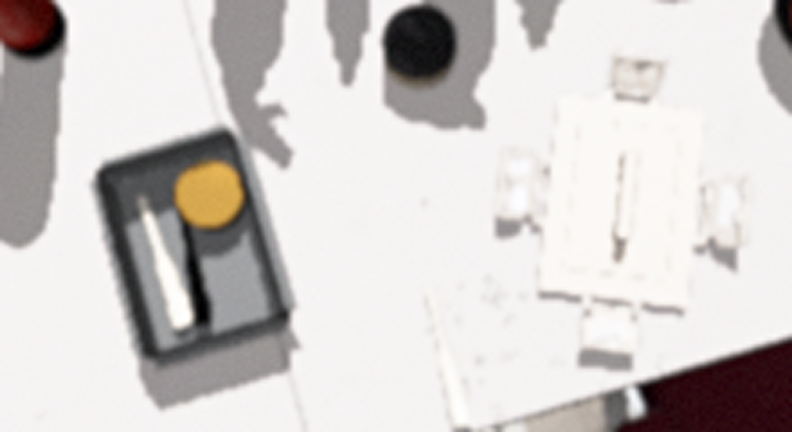

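jog_arm(deltas=[{"gripper":0.5,"offset":[-0.038,-0.023,0],"rotation":[0,0,0]},{"gripper":0.5,"offset":[-0.038,-0.023,0],"rotation":[0,0,0]},{"gripper":0.5,"offset":[-0.038,-0.023,0],"rotation":[0,0,0]},{"gripper":0.5,"offset":[-0.038,-0.023,0],"rotation":[0,0,0]},{"gripper":0.5,"offset":[-0.038,-0.023,0],"rotation":[0,0,0]},{"gripper":0.5,"offset":[-0.038,-0.023,0],"rotation":[0,0,0]},{"gripper":0.5,"offset":[-0.038,-0.023,0],"rotation":[0,0,0]},{"gripper":0.5,"offset":[-0.038,-0.023,0],"rotation":[0,0,0]},{"gripper":0.5,"offset":[-0.038,-0.023,0],"rotation":[0,0,0]},{"gripper":0.5,"offset":[-0.038,-0.023,0],"rotation":[0,0,0]},{"gripper":0.5,"offset":[-0.038,-0.023,0],"rotation":[0,0,0]},{"gripper":0.5,"offset":[-0.036,-0.027,0],"rotation":[0,0,0]},{"gripper":0.5,"offset":[0,0,0],"rotation":[0,0,0]}])

```text
clock: 1.45
position: [0.5461, 0.1664, 0.2422]
ee_rot: [0.174, 0.985, -0.001, 0.001]
ft_force: [-0.4, -0.1, 0.4]
grip_width: 0.498
grasp_force: 0.0
```

```bash
python3 - <<'E'
from h import *
a=snap('wrist','tubA')
E
```

jog_arm(deltas=[{"gripper":0.5,"offset":[-0.017,-0.037,0]},{"gripper":0.5,"offset":[-0.017,-0.037,0]},{"gripper":0.5,"offset":[0,0,0]},{"gripper":0.5,"offset":[0,0,0]}])

```text
schema error: expected keys gripper, offset, rotation
```

```bash
python3 - <<'E'
from h import *
a=snap('wrist','tubB'); A=cv2.imread('pics/tubA.png')
cv2.imwrite('pics/v1.png',cv2.resize(np.hstack([A,a]),(800,300),interpolation=cv2.INTER_AREA))
E
```

jog_arm(deltas=[{"gripper":0.5,"offset":[-0.017,-0.037,0]},{"gripper":0.5,"offset":[-0.017,-0.037,0]},{"gripper":0.5,"offset":[-0.017,-0.037,0]},{"gripper":0.5,"offset":[-0.017,-0.037,0]},{"gripper":0.5,"offset":[-0.017,-0.037,0]},{"gripper":0.5,"offset":[-0.012,-0.025,0]},{"gripper":0.5,"offset":[0,0,0],"rotation":[0,0,-7]},{"gripper":0.5,"offset":[0,0,0],"rotation":[0,0,-7]},{"gripper":0.5,"offset":[0,0,0]},{"gripper":0.5,"offset":[0,0,0]}])

```text
schema error: expected keys gripper, offset, rotation
```

```bash
python3 - <<'E'
from h import *
a=snap('wrist','lidA')
E
```

jog_arm(deltas=[{"gripper":0.5,"offset":[0.03,0.03,0.03]},{"gripper":0.5,"offset":[0.01,0.03,0.03]},{"gripper":0.5,"offset":[0,0,0]},{"gripper":0.5,"offset":[0,0,0]}])

```text
schema error: expected keys gripper, offset, rotation
```

```bash
python3 - <<'E'
from h import *
a=snap('wrist','lidB'); A=cv2.imread('pics/lidA.png')
cv2.imwrite('pics/v2.png',cv2.resize(np.hstack([A,a]),(800,300),interpolation=cv2.INTER_AREA))
E
```

```text
(no output)
```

View pics/v1.png

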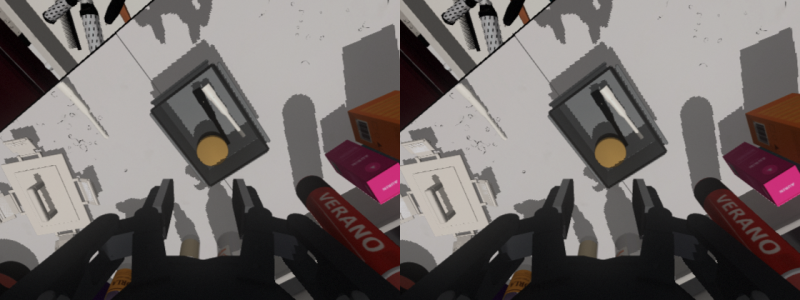

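View pics/v2.png

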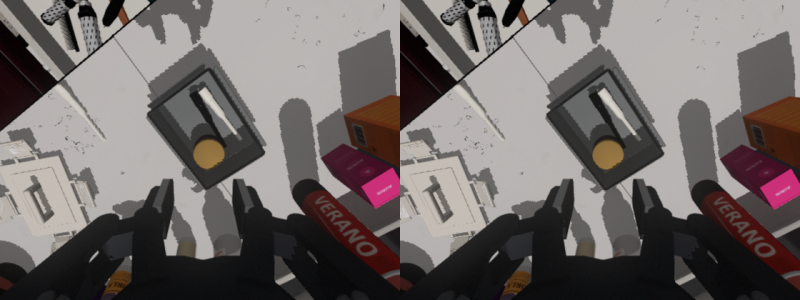

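jog_arm(deltas=[{"gripper":0.5,"offset":[-0.017,-0.037,0],"rotation":[0,0,-8]},{"gripper":0.5,"offset":[-0.017,-0.037,0],"rotation":[0,0,-6]},{"gripper":0.5,"offset":[0,0,0],"rotation":[0,0,0]},{"gripper":0.5,"offset":[0,0,0],"rotation":[0,0,0]},{"gripper":0.5,"offset":[0,0,0],"rotation":[0,0,0]}])

```text
clock: 2.15
position: [0.5556, 0.0955, 0.2422]
ee_rot: [0.047, 0.999, 0.0, -0.0]
ft_force: [0.3, 0.0, 0.8]
grip_width: 0.503
grasp_force: 0.0
```

```bash
python3 - <<'E'
from h import *
a=snap('wrist','tubC'); p,r,o=pose(); t=np.array([.572,-.163,.242]); print(p,r.inv().apply(t-p))
E
```

```text
[0.55564652 0.09544825 0.2421989 ] [-4.05582170e-02 -2.55769433e-01  1.36638294e-05]
```

jog_arm(deltas=[{"gripper":0.5,"offset":[-0.002,-0.04,0],"rotation":[0,0,0]},{"gripper":0.5,"offset":[-0.002,-0.04,0],"rotation":[0,0,0]},{"gripper":0.5,"offset":[-0.002,-0.04,0],"rotation":[0,0,0]},{"gripper":0.5,"offset":[-0.002,-0.04,0],"rotation":[0,0,0]},{"gripper":0.5,"offset":[-0.002,-0.04,0],"rotation":[0,0,0]},{"gripper":0.5,"offset":[0,0,0],"rotation":[0,0,0]},{"gripper":0.5,"offset":[0,0,0],"rotation":[0,0,0]},{"gripper":0.5,"offset":[0,0,0],"rotation":[0,0,0]}])

```text
clock: 3.0
position: [0.5471, -0.1046, 0.2421]
ee_rot: [0.047, 0.999, 0.0, -0.0]
ft_force: [-0.6, 0.7, -1.1]
grip_width: 0.502
grasp_force: 0.0
```

```bash
python3 - <<'E'
from h import *
a=snap('wrist','lidA')
E
```

jog_arm(deltas=[{"gripper":0.5,"offset":[-0.015,-0.035,0],"rotation":[0,0,0]},{"gripper":0.5,"offset":[-0.015,-0.02,0],"rotation":[0,0,0]},{"gripper":0.5,"offset":[0,0,0],"rotation":[0,0,0]},{"gripper":0.5,"offset":[0,0,0],"rotation":[0,0,0]},{"gripper":0.5,"offset":[0,0,0],"rotation":[0,0,0]}])

```text
clock: 3.55
position: [0.5715, -0.1626, 0.2421]
ee_rot: [0.047, 0.999, 0.0, -0.0]
ft_force: [0.5, 1.1, -0.4]
grip_width: 0.503
grasp_force: 0.0
```

```bash
python3 - <<'E'
from h import *
B=snap('wrist','lidB'); A=cv2.imread('pics/lidA.png')
def rowpic(a,x0,y0,w,h): return a[y0:y0+h,x0:x0+w]
cv2.imwrite('pics/v3.png',cv2.resize(np.vstack([A[20:300],B[20:300]]),None,fx=1.07,fy=1.07))
# tub: dark contours
for f in ['tubB','tubC']:
    im=cv2.imread(f'pics/{f}.png'); hsv=cv2.cvtColor(im,cv2.COLOR_BGR2HSV)
    m=((hsv[...,2]<110)).astype(np.uint8)*255
    cs,h=cv2.findContours(m,cv2.RETR_CCOMP,cv2.CHAIN_APPROX_NONE)
    for i,c in enumerate(cs):
        ar=cv2.contourArea(c)
        if ar>3000: 
            (x,y),(w,hh),an=cv2.minAreaRect(c); print(f,h[0][i][3]>=0,ar,round(x),round(y),round(w),round(hh),round(an))
E
```

```text
tubB False 111199.0 279 229 559 380 0
tubB False 15241.0 148 92 184 296 90
tubC False 95603.0 280 232 374 559 90
tubC False 13412.0 171 56 111 342 90
```

View pics/v3.png

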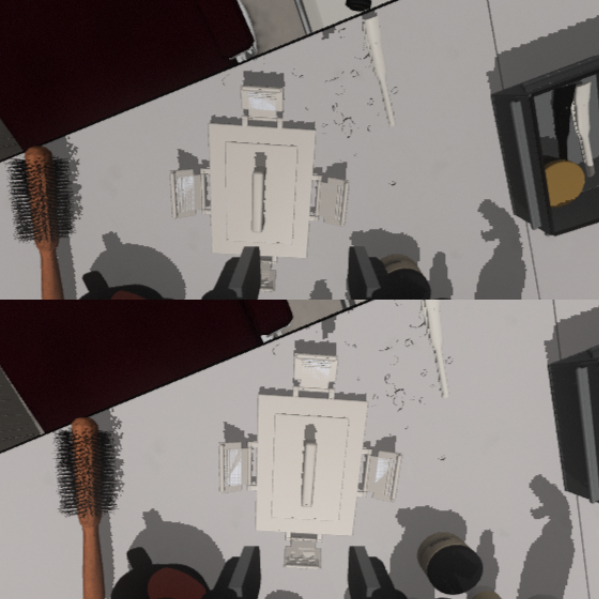

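```bash
python3 - <<'E'
from h import *
T=cv2.imread('pics/tubB.png'); C=cv2.imread('pics/tubC.png')
for f in ['tubB','tubC']: print(f,np.load(f'pics/{f}.npz')['p'],proj(f,[.543,.174,.064]).round())
for f in ['lidA','lidB']: print(f,proj(f,[.572,-.163,.012]).round())
b=cv2.imread('pics/lidB.png'); sub=b.astype(int)
d=(sub[...,2]-sub[...,0]); print('plate',sub[200,270],sub[200,240],'table',sub[120,200],sub[200,420])
u,v=map(int,proj('tubB',[.543,.174,.064])); u2,v2=map(int,proj('tubC',[.543,.174,.064]))
k=lambda im,u,v: cv2.resize(im[max(v-100,0):max(v-100,0)+200,max(0,min(u-100,360)):max(0,min(u-100,360))+200],(400,400),interpolation=cv2.INTER_CUBIC)
print(u-100,v-100,u2-100,v2-100)
cv2.imwrite('pics/v4.png',np.hstack([k(T,u,v),k(C,u2,v2)]))
for f in ['lidA','lidB']:
    b=cv2.imread(f'pics/{f}.png').astype(int); m=((b[...,2]-b[...,0])>=8)&(b.max(2)>120); m=m.astype(np.uint8)*255
    m=cv2.morphologyEx(cv2.morphologyEx(m,cv2.MORPH_CLOSE,np.ones((7,7))),cv2.MORPH_OPEN,np.ones((51,51)))
    cs,_=cv2.findContours(m,cv2.RETR_EXTERNAL,cv2.CHAIN_APPROX_NONE)
    for c in cs:
        if cv2.contourArea(c)>3000: print(f,cv2.contourArea(c),cv2.boxPoints(cv2.minAreaRect(c)).round(1).tolist())
E
```

```text
tubB [0.54448065 0.16994414 0.24203229] [288. 182.]
tubC [0.55560888 0.09547638 0.24223042] [360. 166.]
lidA [239. 199.]
lidB [284. 175.]
plate [193 200 208] [186 191 198] table [176 178 181] [176 177 182]
188 82 259 66
lidA 7441.0 [[197.0, 181.0], [310.0, 181.0], [310.0, 250.0], [197.0, 250.0]]
lidB 12750.5 [[226.0, 153.0], [356.0, 153.0], [356.0, 272.0], [226.0, 272.0]]
```

View pics/v4.png

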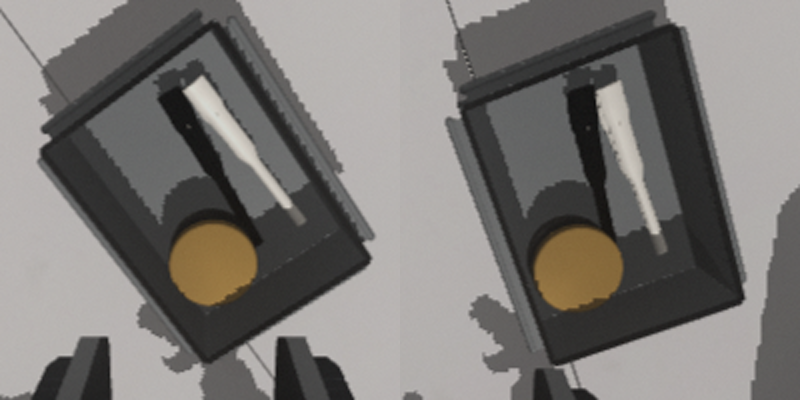

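```bash
cat >> h.py <<'E'
from scipy.ndimage import map_coordinates
def edgelines(f,cor,mode,hw=5,skip=0.12):
    """refine quad sides by perpendicular profiles; returns refined corners (pixels)"""
    g=cv2.cvtColor(cv2.imread(f'pics/{f}.png'),cv2.COLOR_BGR2GRAY).astype(float); L=[];cor=np.array(cor,float)
    for i in range(4):
        a,b=cor[i],cor[(i+1)%4]; t=(b-a)/np.linalg.norm(b-a); n=np.array([-t[1],t[0]]); s=np.arange(-hw,hw+.01,.25); P=[]
        for k in np.linspace(skip,1-skip,60):
            q=a+k*(b-a)+s[:,None]*n; v=map_coordinates(g,[q[:,1],q[:,0]],order=1)
            w=np.abs(np.gradient(v)) if mode=='edge' else (v<v.min()+8)*1.
            if mode=='edge': w=w*(w>.6*w.max())
            P.append(a+k*(b-a)+n*(w@s/w.sum()))
        P=np.array(P); l=cv2.fitLine(P.astype(np.float32),cv2.DIST_HUBER,0,.5,.01).ravel(); L.append(np.cross([l[2],l[3],1],[l[2]+l[0],l[3]+l[1],1]))
    C=[np.cross(L[i-1],L[i]) for i in range(4)]
    return np.array([c[:2]/c[2] for c in C])
def rect(Z,cs):
    c=np.mean(cs,0); e=[np.linalg.norm(cs[(i+1)%4]-cs[i]) for i in range(4)]
    l=max(range(4),key=lambda i:e[i]); d=cs[(l+1)%4]-cs[l]-(cs[(l+3)%4]-cs[(l+2)%4])
    y=np.degrees(np.arctan2(d[1],d[0])); y=(y+90)%180-90
    return c.round(4),np.round(y,2),np.round(e,4)
E
python3 - <<'E'
from h import *
b=np.array([(212,27),(42,150),(207,361),(371,260)])/2.+[188,82]
c=np.array([(280,27),(62,103),(156,361),(343,297)])/2.+[259,66]
B=edgelines('tubB',b,'dark');C=edgelines('tubC',c,'dark')
print((B-b).round(1).tolist(),(C-c).round(1).tolist())
for f,X in [('tubB',B),('tubC',C)]: print(f,rect(0,np.array([plane(f,u,.0655) for u in X])))
for i in range(4): x,e=tri(('tubB',B[i]),('tubC',C[i])); print(x.round(4),np.round(e,4))
a=[(195,135),(295,140),(288,261),(197,254)]; b=[(242,109),(345,115),(332,241),(239,235)]
A=edgelines('lidA',a,'edge',7,.05);B=edgelines('lidB',b,'edge',7,.05)
print((A-a).round(1).tolist(),(B-b).round(1).tolist())
for f,X in [('lidA',A),('lidB',B)]: print(f,rect(0,np.array([plane(f,u,.012) for u in X])))
for i in range(4): x,e=tri(('lidA',A[i]),('lidB',B[i])); print(x.round(4),np.round(e,4))
bb=[np.array(u)/1.07+[0,20] for u in [(261,168),(257,231)]]; b2=[np.array([u,(v-300)/1.07+20-0]) /np.array([1.07,1]) for u,v in [(312,441),(307,504)]]
for i in range(2): print('bar',plane('lidA',bb[i],.042).round(4),plane('lidB',b2[i],.042).round(4),tri(('lidA',bb[i]),('lidB',b2[i]))[0].round(4))
p,r,o=pose();print(p,r.as_matrix().round(3))
E
```

```text
[[0.4, -2.9], [-0.3, -0.2], [-0.2, -0.6], [-1.9, -0.4]] [[-3.8, -1.1], [-0.4, 2.3], [-1.3, 0.5], [-1.9, 1.1]]
tubB (array([0.5465, 0.1776, 0.0655]), np.float64(15.3), array([0.1054, 0.1458, 0.1046, 0.146 ]))
tubC (array([0.5469, 0.1767, 0.0655]), np.float64(15.3), array([0.1056, 0.1461, 0.1047, 0.146 ]))
[0.4622 0.2093 0.0626] [0.0002 0.0002]
[0.4905 0.1065 0.0619] [0.0001 0.0001]
[0.6326 0.1459 0.0623] [0.0002 0.0002]
[0.6045 0.2478 0.0625] [0.0001 0.0001]
[[-1.3, -2.2], [0.2, -2.1], [-1.6, -0.3], [0.2, 1.9]] [[-1.6, -2.5], [-0.6, -2.2], [-2.7, -0.8], [-1.3, 0.4]]
lidA (array([ 0.5753, -0.1589,  0.012 ]), np.float64(-8.92), array([0.1178, 0.1601, 0.1178, 0.1589]))
lidB (array([ 0.576, -0.159,  0.012]), np.float64(-9.11), array([0.1181, 0.1584, 0.1185, 0.1585]))
[ 0.4885 -0.2052  0.0102] [0.0003 0.0003]
[ 0.5061 -0.0878  0.0086] [0.0008 0.0008]
[ 0.663  -0.113   0.0123] [0. 0.]
[ 0.6472 -0.231   0.0077] [0. 0.]
bar [ 0.5391 -0.1492  0.042 ] [ 0.5407 -0.1521  0.042 ] [ 0.5431 -0.1519  0.0241]
bar [ 0.6092 -0.1632  0.042 ] [ 0.6074 -0.1633  0.042 ] [ 0.6072 -0.1629  0.0448]
[ 0.57148155 -0.16270123  0.24221977] [[-0.996  0.094 -0.   ]
 [ 0.094  0.996  0.001]
 [ 0.     0.001 -1.   ]]
```

jog_arm(deltas=[{"gripper":0.5,"offset":[-0.0038,0.0041,0],"rotation":[0,0,3.6]},{"gripper":0.5,"offset":[0,0,0.04],"rotation":[0,0,0]},{"gripper":0.5,"offset":[0,0,0.04],"rotation":[0,0,0]},{"gripper":0.5,"offset":[0,0,0.04],"rotation":[0,0,0]},{"gripper":0.5,"offset":[0,0,0.04],"rotation":[0,0,0]},{"gripper":0.5,"offset":[0,0,0.02],"rotation":[0,0,0]},{"gripper":0.5,"offset":[0,0,0.01],"rotation":[0,0,0]},{"gripper":0.5,"offset":[0,0,0.01],"rotation":[0,0,0]},{"gripper":0.5,"offset":[0,0,0.011],"rotation":[0,0,0]},{"gripper":0.5,"offset":[0,0,0],"rotation":[0,0,0]},{"gripper":0.5,"offset":[0,0,0],"rotation":[0,0,0]}], newtons=40)

```text
clock: 4.7
position: [0.5759, -0.1608, 0.0318]
ee_rot: [0.08, 0.997, 0.0, 0.0]
ft_force: [0.8, 0.8, -0.2]
grip_width: 0.499
grasp_force: 0.0
```

jog_arm(deltas=[{"gripper":0.5,"offset":[0,0.0015,0],"rotation":[0,0,0]},{"gripper":0.3,"offset":[0,0,0],"rotation":[0,0,0]},{"gripper":0.2,"offset":[0,0,0],"rotation":[0,0,0]},{"gripper":0,"offset":[0,0,0],"rotation":[0,0,0]},{"gripper":0,"offset":[0,0,0],"rotation":[0,0,0]},{"gripper":0,"offset":[0,0,0],"rotation":[0,0,0]},{"gripper":0,"offset":[0,0,0],"rotation":[0,0,0]},{"gripper":0,"offset":[0,0,0],"rotation":[0,0,0]}])

```text
clock: 5.5
position: [0.5761, -0.1592, 0.0317]
ee_rot: [0.08, 0.997, 0.0, 0.0]
ft_force: [-1.8, 0.9, 5.3]
grip_width: 0.129
grasp_force: 40.6
```

jog_arm(deltas=[{"gripper":0,"offset":[0,0,-0.02],"rotation":[0,0,0]},{"gripper":0,"offset":[0,0,-0.035],"rotation":[0,0,0]},{"gripper":0,"offset":[0,0,-0.035],"rotation":[0,0,0]},{"gripper":0,"offset":[0,0,-0.03],"rotation":[0,0,0]},{"gripper":0,"offset":[0.0053,0.0209,0],"rotation":[0,0,0]},{"gripper":0,"offset":[0.0103,0.0409,0],"rotation":[0,0,0]},{"gripper":0,"offset":[0.0103,0.0409,0],"rotation":[0,0,0]},{"gripper":0,"offset":[0.0103,0.0409,0],"rotation":[0,0,0]},{"gripper":0,"offset":[0.0103,0.0409,0],"rotation":[0,0,0]},{"gripper":0,"offset":[0.0103,0.0409,0],"rotation":[0,0,0]},{"gripper":0,"offset":[0.0103,0.0409,0],"rotation":[0,0,0]},{"gripper":0,"offset":[0.0103,0.0409,0],"rotation":[0,0,0]},{"gripper":0,"offset":[0.005,0.02,0],"rotation":[0,0,0]},{"gripper":0,"offset":[0,0,0],"rotation":[0,0,-8]},{"gripper":0,"offset":[0,0,0],"rotation":[0,0,-8]},{"gripper":0,"offset":[0,0,0],"rotation":[0,0,-8.5]},{"gripper":0,"offset":[0,0,0],"rotation":[0,0,0]},{"gripper":0,"offset":[0,0,0],"rotation":[0,0,0]},{"gripper":0,"offset":[0,0,0],"rotation":[0,0,0]}])

```text
clock: 7.4
position: [0.5462, 0.1767, 0.151]
ee_rot: [-0.132, 0.991, -0.0, -0.0]
ft_force: [0.7, 0.3, -3.2]
grip_width: 0.132
grasp_force: 39.6
```

```bash
python3 - <<'E'
from h import *
im=snap('wrist','held'); p,r,o=pose(); print(p,r.as_matrix().round(4),o['ft_force'],o['joint_pos'])
# predicted plate corners (tool frame: plate top 25mm below bar centre; TCP 5.3 below bar centre)
for sx,sy in [(1,1),(1,-1),(-1,-1),(-1,1)]: print(proj('held',p+r.apply([sx*.079,sy*.059,.0197])).round(1).tolist())
cv2.imwrite('pics/v5.png',im)
E
```

```text
[0.54621386 0.17679105 0.15110004] [[-9.650e-01 -2.623e-01 -3.000e-04]
 [-2.623e-01  9.650e-01 -1.000e-04]
 [ 3.000e-04 -0.000e+00 -1.000e+00]] [ 0.55631219  0.66169488 -3.20231086] [-0.61301581  0.28952376  0.26088236  1.72714449 -0.081319    1.1357944
  1.50804885]
[410.9, 105.8]
[160.5, 106.1]
[192.0, 369.3]
[379.1, 369.3]
```

View pics/v5.png

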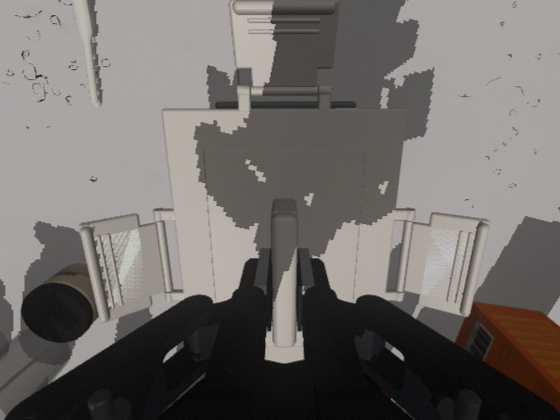

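```bash
python3 - <<'E'
from h import *
from scipy.optimize import least_squares
g=cv2.cvtColor(cv2.imread('pics/held.png'),cv2.COLOR_BGR2GRAY).astype(float)
def cross(P,n,hw=6):
    s=np.arange(-hw,hw+.01,.25); out=[]
    for p in P:
        q=np.array(p)+s[:,None]*np.array(n); v=map_coordinates(g,[q[:,1],q[:,0]],order=1); w=np.abs(np.gradient(v)); w=w*(w>.6*w.max()); out.append(np.array(p)+np.array(n)*(w@s/w.sum()))
    return np.array(out)
a=cross([(164+ t*9.6/100,109+t) for t in range(10,90,2)],(1,0)); b=cross([(406-t*11/100,111+t) for t in range(10,90,2)],(1,0))
c=cross([(u,110) for u in list(range(172,210,2))+list(range(360,400,2))],(0,1))
fa=np.polyfit(a[:,1],a[:,0],1);fb=np.polyfit(b[:,1],b[:,0],1);fc=np.polyfit(c[:,0],c[:,1],1)
def inter(f):
    x=f[1]
    for _ in range(5): y=np.polyval(fc,x);x=np.polyval(f,y)
    return x,y
A,B=inter(fa),inter(fb); print(A,B,np.std(a[:,0]-np.polyval(fa,a[:,1])),np.std(b[:,0]-np.polyval(fb,b[:,1])),np.std(c[:,1]-np.polyval(fc,c[:,0])))
p,r,o=pose(); d=np.load('pics/held.npz');p=d['p'];r=R.from_quat(d['q'])
def pj(x,y,z): return proj('held',p+r.apply([x,y,z]))
far=lambda f,v: np.array([np.polyval(f,v),v])
def res(t):
    x,y,z,th=t; e=[]
    for s,(u,v) in ((-1,A),(1,B)):
        e+=list(pj(x-np.sin(th)*s*.059,y+s*.059*np.cos(th),z)-[u,v])
    return e
s=least_squares(res,[.079,0,.02,0]); print(s.x,s.cost)
E
```

```text
(np.float64(161.30672088052017), np.float64(108.77874436026906)) (np.float64(407.07969194161564), np.float64(108.18809275297266)) 0.2288480720413366 0.784821296050751 0.4716926440243132
[ 0.07779605 -0.0007272   0.0221125  -0.00194188] 1.2768187067545209e-24
```

jog_arm(deltas=[{"gripper":0,"offset":[-0.0006,0.0002,0.02],"rotation":[0,0,0]},{"gripper":0,"offset":[0,0,0.02],"rotation":[0,0,0]},{"gripper":0,"offset":[0,0,0.007],"rotation":[0,0,0]},{"gripper":0,"offset":[0,0,0.003],"rotation":[0,0,0]},{"gripper":0,"offset":[0,0,0.002],"rotation":[0,0,0]},{"gripper":0,"offset":[0,0,0.001],"rotation":[0,0,0]},{"gripper":0,"offset":[0,0,0],"rotation":[0,0,0]},{"gripper":0,"offset":[0,0,0],"rotation":[0,0,0]}])

```text
clock: 8.25
position: [0.5471, 0.1774, 0.0988]
ee_rot: [-0.134, 0.991, 0.0, 0.0]
ft_force: [0.9, -0.2, -3.5]
grip_width: 0.13
grasp_force: 39.5
```

jog_arm(deltas=[{"gripper":0,"offset":[0,0,0.001],"rotation":[0,0,0]},{"gripper":0,"offset":[0,0,0.001],"rotation":[0,0,0]},{"gripper":0,"offset":[0,0,0.001],"rotation":[0,0,0]},{"gripper":0,"offset":[0,0,0],"rotation":[0,0,0]}])

```text
clock: 8.65
position: [0.5467, 0.1772, 0.0951]
ee_rot: [-0.134, 0.991, -0.0, -0.0]
ft_force: [0.3, -0.7, -3.9]
grip_width: 0.132
grasp_force: 39.5
```

jog_arm(deltas=[{"gripper":0,"offset":[0,0,0.001],"rotation":[0,0,0]},{"gripper":0,"offset":[0,0,0.001],"rotation":[0,0,0]},{"gripper":0,"offset":[0,0,0.001],"rotation":[0,0,0]},{"gripper":0,"offset":[0,0,0.001],"rotation":[0,0,0]},{"gripper":0,"offset":[0,0,0],"rotation":[0,0,0]}])

```text
clock: 9.15
position: [0.5468, 0.1772, 0.0911]
ee_rot: [-0.134, 0.991, 0.0, -0.0]
ft_force: [0.4, 0.0, -3.9]
grip_width: 0.128
grasp_force: 39.5
```

jog_arm(deltas=[{"gripper":0,"offset":[0,0,0.001],"rotation":[0,0,0]},{"gripper":0,"offset":[0,0,0.001],"rotation":[0,0,0]},{"gripper":0,"offset":[0,0,0],"rotation":[0,0,0]}])

```text
clock: 9.45
position: [0.547, 0.1773, 0.09]
ee_rot: [-0.134, 0.991, 0.0, 0.0]
ft_force: [-3.2, -0.7, 4.3]
grip_width: 0.132
grasp_force: 40.6
```

jog_arm(deltas=[{"gripper":0.4,"offset":[0,0,0],"rotation":[0,0,0]},{"gripper":0.4,"offset":[0,0,0],"rotation":[0,0,0]},{"gripper":0.4,"offset":[0,0,0],"rotation":[0,0,0]},{"gripper":0.4,"offset":[0,0,-0.01],"rotation":[0,0,0]},{"gripper":0.4,"offset":[0,0,-0.03],"rotation":[0,0,0]},{"gripper":0.2,"offset":[0,0,-0.04],"rotation":[0,0,0]},{"gripper":0,"offset":[0,0,-0.03],"rotation":[0,0,0]},{"gripper":0,"offset":[0,0,-0.01],"rotation":[0,0,0]},{"gripper":0,"offset":[0,0,0],"rotation":[0,0,0]}], newtons=20)

```text
clock: 10.35
position: [0.5477, 0.1775, 0.2113]
ee_rot: [-0.134, 0.991, 0.001, 0.002]
ft_force: [-0.1, -0.7, 0.2]
grip_width: 0.002
grasp_force: 0.0
```

```bash
python3 - <<'E'
from h import *
im=snap('wrist','done1'); snap('scene','sc1'); p,r,o=pose(); print(p,r.as_matrix().round(3),o['ft_force'])
cv2.imwrite('pics/v6.png',im)
# flap angles from 'held' (tool frame): circle of tip around hinge
d=np.load('pics/held.npz');P=d['p'];Q=R.from_quat(d['q'])
def fit(ax,s,h,px,k):
    th=np.linspace(1,2.6,161); e=[proj('held',P+Q.apply(np.array([s*(h+.036*np.sin(t)) if ax==0 else 0, s*(h+.036*np.sin(t)) if ax==1 else 0, .024+.036*np.cos(t)])))[k]-px for t in th]
    i=np.argmin(np.abs(e)); return th[i].round(2),round(e[i],1)
print('ySides',fit(1,1,.067,478,0),fit(1,-1,.067,93,0),'xfront',fit(0,1,.087,5,1))
for n,uv in [('red',(180,183)),('mag',(150,197)),('pot',(287,190))]: print(n,plane('top0',uv,0).round(3))
E
```

```text
[0.54641853 0.17715851 0.20846066] [[-0.964 -0.265 -0.001]
 [-0.265  0.964 -0.   ]
 [ 0.001 -0.    -1.   ]] [ 0.667656   -0.02870343 -0.004038  ]
ySides (np.float64(2.26), np.float64(-0.0)) (np.float64(2.0), np.float64(0.0)) xfront (np.float64(1.44), np.float64(-0.0))
red [0.717 0.31  0.   ]
mag [0.677 0.398 0.   ]
pot [ 0.686 -0.005  0.   ]
```

View pics/v6.png

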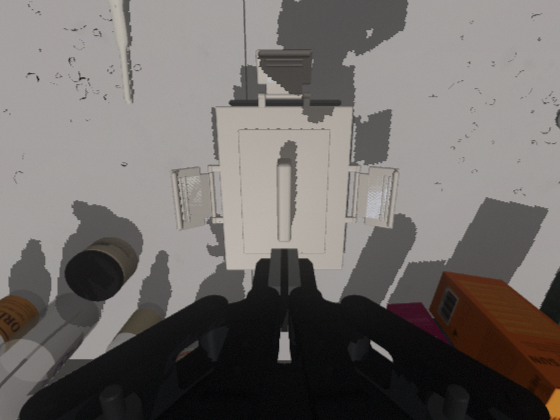

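jog_arm(deltas=[{"gripper":0,"offset":[0.04,0,0],"rotation":[0,0,0]},{"gripper":0,"offset":[0.04,0,0],"rotation":[0,0,0]},{"gripper":0,"offset":[0.038,0,0],"rotation":[0,0,0]},{"gripper":0,"offset":[0,0,0.04],"rotation":[0,0,0]},{"gripper":0,"offset":[0,0,0.03],"rotation":[0,0,0]},{"gripper":0,"offset":[0,0,0.02],"rotation":[0,0,0]},{"gripper":0,"offset":[0,0,0.015],"rotation":[0,0,0]},{"gripper":0,"offset":[0,0,0.015],"rotation":[0,0,0]},{"gripper":0,"offset":[0,0,0.01],"rotation":[0,0,0]},{"gripper":0,"offset":[0.004,0,0.003],"rotation":[0,0,0]},{"gripper":0,"offset":[0.004,0,0.002],"rotation":[0,0,0]},{"gripper":0,"offset":[0,0,0],"rotation":[0,0,0]}])

```text
clock: 11.65
position: [0.4248, 0.1437, 0.0743]
ee_rot: [-0.134, 0.991, 0.0, -0.0]
ft_force: [-0.1, 0.7, -0.7]
grip_width: 0.002
grasp_force: 0.0
```

```bash
cat > rad.py <<'E'
from h import *
p,r,o=pose(); c=np.array([.5467,.1773]); y=np.radians(15.3); ex=np.array([np.cos(y),np.sin(y)]); ey=np.array([-ex[1],ex[0]])
d=p[:2]-c; f=np.array(o['ft_force']); print('lid xy mm',(d@ex*1e3).round(1),(d@ey*1e3).round(1),'z',(p[2]*1e3).round(1),'F lid',(f[:2]@ex).round(1),(f[:2]@ey).round(1),f[2].round(1),'t',o['clock'],'j',o['joint_pos'].round(2))
E
python3 rad.py
```

```text
lid xy mm -126.5 -0.3 z 74.3 F lid 0.1 0.7 -0.7 t 11.65 j [-0.66  0.12  0.24  2.11 -0.04  0.92  1.44]
```

jog_arm(deltas=[{"gripper":0,"offset":[-0.001,0,0.0053],"rotation":[0,0,0]},{"gripper":0,"offset":[-0.0012,0,0.004],"rotation":[0,0,0]},{"gripper":0,"offset":[-0.0025,0,0.0038],"rotation":[0,0,0]},{"gripper":0,"offset":[-0.0029,0,0.0034],"rotation":[0,0,0]},{"gripper":0,"offset":[-0.0023,0,0.002],"rotation":[0,0,0]},{"gripper":0,"offset":[-0.0025,0,0.0017],"rotation":[0,0,0]},{"gripper":0,"offset":[-0.0019,0,0.0011],"rotation":[0,0,0]},{"gripper":0,"offset":[0,0,0],"rotation":[0,0,0]},{"gripper":0,"offset":[0,0,0],"rotation":[0,0,0]}])

```text
clock: 12.55
position: [0.4393, 0.1476, 0.0531]
ee_rot: [-0.134, 0.991, 0.0, 0.0]
ft_force: [-0.0, 0.0, -0.5]
grip_width: -0.0
grasp_force: 0.0
```

```bash
python3 rad.py
```

```text
lid xy mm -111.4 -0.3 z 53.1 F lid -0.0 0.0 -0.5 t 12.55 j [-0.65  0.19  0.24  2.09 -0.06  0.87  1.47]
```

jog_arm(deltas=[{"gripper":0,"offset":[-0.001,0,0.0005],"rotation":[0,0,0]},{"gripper":0,"offset":[-0.001,0,0.0006],"rotation":[0,0,0]},{"gripper":0,"offset":[-0.001,0,0.0005],"rotation":[0,0,0]},{"gripper":0,"offset":[-0.001,0,0.0004],"rotation":[0,0,0]},{"gripper":0,"offset":[0,0,0],"rotation":[0,0,0]}])

```text
clock: 13.05
position: [0.4431, 0.1487, 0.051]
ee_rot: [-0.134, 0.991, 0.0, 0.0]
ft_force: [1.1, -0.4, -0.2]
grip_width: 0.003
grasp_force: 0.0
```

```bash
python3 rad.py
```

```text
lid xy mm -107.4 -0.2 z 51.0 F lid 0.9 -0.7 -0.2 t 13.05 j [-0.65  0.2   0.24  2.08 -0.06  0.87  1.47]
```

jog_arm(deltas=[{"gripper":0,"offset":[-0.001,0,0.0003],"rotation":[0,0,0]},{"gripper":0,"offset":[-0.001,0,0.0003],"rotation":[0,0,0]},{"gripper":0,"offset":[-0.001,0,0.0002],"rotation":[0,0,0]},{"gripper":0,"offset":[0,0,0],"rotation":[0,0,0]}])

```text
clock: 13.45
position: [0.445, 0.1492, 0.0498]
ee_rot: [-0.134, 0.991, -0.0, -0.001]
ft_force: [-5.8, -0.5, 2.0]
grip_width: -0.001
grasp_force: 2.8
```

```bash
python3 rad.py
```

```text
lid xy mm -105.5 -0.2 z 49.8 F lid -5.7 1.0 2.0 t 13.45 j [-0.64  0.21  0.24  2.07 -0.06  0.87  1.47]
```

jog_arm(deltas=[{"gripper":0,"offset":[-0.001,0,0.0003],"rotation":[0,0,0]},{"gripper":0,"offset":[-0.0005,0,0.0003],"rotation":[0,0,0]},{"gripper":0,"offset":[0,0,0],"rotation":[0,0,0]}])

```text
clock: 13.75
position: [0.446, 0.1495, 0.0491]
ee_rot: [-0.134, 0.991, -0.0, -0.002]
ft_force: [-7.3, -1.4, 4.6]
grip_width: -0.001
grasp_force: 4.1
```

```bash
python3 rad.py
```

```text
lid xy mm -104.5 -0.2 z 49.1 F lid -7.5 0.6 4.6 t 13.75 j [-0.64  0.21  0.24  2.07 -0.07  0.87  1.48]
```

jog_arm(deltas=[{"gripper":0,"offset":[-0.0008,0,0.0003],"rotation":[0,0,0]},{"gripper":0,"offset":[-0.0007,0,0.0003],"rotation":[0,0,0]},{"gripper":0,"offset":[0,0,0],"rotation":[0,0,0]}])

```text
clock: 14.05
position: [0.447, 0.1498, 0.0484]
ee_rot: [-0.134, 0.991, -0.0, -0.002]
ft_force: [-8.2, -2.3, 3.1]
grip_width: 0.001
grasp_force: 4.6
```

```bash
python3 rad.py
```

```text
lid xy mm -103.4 -0.2 z 48.4 F lid -8.5 -0.1 3.1 t 14.05 j [-0.64  0.21  0.24  2.07 -0.07  0.87  1.48]
```

jog_arm(deltas=[{"gripper":0,"offset":[-0.0008,0,0.0002],"rotation":[0,0,0]},{"gripper":0,"offset":[-0.0007,0,0.0002],"rotation":[0,0,0]},{"gripper":0,"offset":[0,0,0],"rotation":[0,0,0]}])

```text
clock: 14.35
position: [0.4484, 0.1502, 0.0478]
ee_rot: [-0.134, 0.991, -0.0, -0.002]
ft_force: [-6.6, -1.4, 0.8]
grip_width: 0.001
grasp_force: 3.8
```

```bash
python3 rad.py
```

```text
lid xy mm -102.0 -0.2 z 47.8 F lid -6.7 0.4 0.8 t 14.35 j [-0.64  0.22  0.24  2.06 -0.07  0.87  1.48]
```

jog_arm(deltas=[{"gripper":0,"offset":[-0.0008,0,0],"rotation":[0,0,0]},{"gripper":0,"offset":[-0.0007,0,0],"rotation":[0,0,0]},{"gripper":0,"offset":[0,0,0],"rotation":[0,0,0]}])

```text
clock: 14.65
position: [0.4497, 0.1505, 0.0476]
ee_rot: [-0.134, 0.991, -0.0, -0.002]
ft_force: [-7.7, -0.8, -0.9]
grip_width: 0.001
grasp_force: 3.5
```

```bash
python3 rad.py
```

```text
lid xy mm -100.6 -0.2 z 47.6 F lid -7.6 1.3 -0.9 t 14.65 j [-0.64  0.22  0.24  2.06 -0.07  0.87  1.48]
```

jog_arm(deltas=[{"gripper":0,"offset":[-0.0008,0,0],"rotation":[0,0,0]},{"gripper":0,"offset":[-0.0007,0,0],"rotation":[0,0,0]},{"gripper":0,"offset":[0,0,0],"rotation":[0,0,0]}])

```text
clock: 14.95
position: [0.4517, 0.151, 0.0478]
ee_rot: [-0.134, 0.991, -0.0, -0.002]
ft_force: [-5.4, -2.0, -0.4]
grip_width: 0.0
grasp_force: 2.9
```

```bash
python3 rad.py
```

```text
lid xy mm -98.6 -0.3 z 47.8 F lid -5.7 -0.5 -0.4 t 14.95 j [-0.64  0.23  0.24  2.06 -0.07  0.87  1.48]
```

jog_arm(deltas=[{"gripper":0,"offset":[-0.0008,0,0],"rotation":[0,0,0]},{"gripper":0,"offset":[-0.0007,0,0],"rotation":[0,0,0]},{"gripper":0,"offset":[0,0,0],"rotation":[0,0,0]}])

```text
clock: 15.25
position: [0.452, 0.1512, 0.0477]
ee_rot: [-0.134, 0.991, -0.0, -0.003]
ft_force: [-12.2, -2.2, 5.2]
grip_width: 0.0
grasp_force: 6.1
```

```bash
python3 rad.py
```

```text
lid xy mm -98.2 -0.2 z 47.7 F lid -12.3 1.1 5.2 t 15.25 j [-0.64  0.23  0.24  2.05 -0.07  0.87  1.48]
```

jog_arm(deltas=[{"gripper":0,"offset":[0.006,0,0],"rotation":[0,0,0]},{"gripper":0,"offset":[0.011,0,0],"rotation":[0,0,0]},{"gripper":0,"offset":[0,0,-0.03],"rotation":[0,0,0]},{"gripper":0,"offset":[0,0,-0.04],"rotation":[0,0,0]},{"gripper":0,"offset":[0,0,-0.03],"rotation":[0,0,0]},{"gripper":0,"offset":[-0.03,0,0],"rotation":[0,0,0]},{"gripper":0,"offset":[-0.04,0,0],"rotation":[0,0,0]},{"gripper":0,"offset":[-0.04,0,0],"rotation":[0,0,0]},{"gripper":0,"offset":[-0.04,0,0],"rotation":[0,0,0]},{"gripper":0,"offset":[-0.04,0,0],"rotation":[0,0,0]},{"gripper":0,"offset":[-0.04,0,0],"rotation":[0,0,0]},{"gripper":0,"offset":[0,0,0],"rotation":[0,0,0]},{"gripper":0,"offset":[0,0,0],"rotation":[0,0,0]}])

```text
clock: 16.55
position: [0.6599, 0.2081, 0.1478]
ee_rot: [-0.134, 0.991, -0.0, -0.0]
ft_force: [0.3, -0.1, 0.9]
grip_width: 0.002
grasp_force: 0.0
```

```bash
python3 rad.py
```

```text
lid xy mm 117.3 -0.2 z 147.8 F lid 0.3 -0.2 0.9 t 16.55 j [-0.57  0.55  0.28  1.39 -0.15  1.23  1.57]
```

jog_arm(deltas=[{"gripper":0,"offset":[0,0,0.025],"rotation":[0,0,0]},{"gripper":0,"offset":[0,0,0.02],"rotation":[0,0,0]},{"gripper":0,"offset":[0,0,0.015],"rotation":[0,0,0]},{"gripper":0,"offset":[0,0,0.01],"rotation":[0,0,0]},{"gripper":0,"offset":[-0.0045,0,0.002],"rotation":[0,0,0]},{"gripper":0,"offset":[-0.0045,0,0.0015],"rotation":[0,0,0]},{"gripper":0,"offset":[0.001,0,0.0053],"rotation":[0,0,0]},{"gripper":0,"offset":[0.0012,0,0.004],"rotation":[0,0,0]},{"gripper":0,"offset":[0.0025,0,0.0038],"rotation":[0,0,0]},{"gripper":0,"offset":[0.0029,0,0.0034],"rotation":[0,0,0]},{"gripper":0,"offset":[0.0023,0,0.002],"rotation":[0,0,0]},{"gripper":0,"offset":[0.0025,0,0.0017],"rotation":[0,0,0]},{"gripper":0,"offset":[0.0019,0,0.0011],"rotation":[0,0,0]},{"gripper":0,"offset":[0.002,0,0.001],"rotation":[0,0,0]},{"gripper":0,"offset":[0.002,0,0.0009],"rotation":[0,0,0]},{"gripper":0,"offset":[0,0,0],"rotation":[0,0,0]},{"gripper":0,"offset":[0,0,0],"rotation":[0,0,0]}])

```text
clock: 18.25
position: [0.6512, 0.2059, 0.052]
ee_rot: [-0.134, 0.991, 0.0, 0.0]
ft_force: [2.4, 0.0, -0.5]
grip_width: -0.001
grasp_force: 1.0
```

```bash
python3 rad.py
```

```text
lid xy mm 108.3 0.1 z 52.0 F lid 2.3 -0.6 -0.5 t 18.25 j [-0.56  0.62  0.26  1.5  -0.17  1.05  1.58]
```

jog_arm(deltas=[{"gripper":0,"offset":[0.001,0,0.0004],"rotation":[0,0,0]},{"gripper":0,"offset":[0.001,0,0.0004],"rotation":[0,0,0]},{"gripper":0,"offset":[0.0005,0,0.0003],"rotation":[0,0,0]},{"gripper":0,"offset":[0,0,0],"rotation":[0,0,0]}])

```text
clock: 18.65
position: [0.6506, 0.2058, 0.0518]
ee_rot: [-0.134, 0.991, 0.0, 0.002]
ft_force: [9.0, 2.0, -3.2]
grip_width: 0.0
grasp_force: 4.4
```

```bash
python3 rad.py
```

```text
lid xy mm 107.7 0.1 z 51.8 F lid 9.3 -0.4 -3.2 t 18.65 j [-0.56  0.61  0.26  1.5  -0.17  1.04  1.58]
```

jog_arm(deltas=[{"gripper":0,"offset":[0,0,0.001],"rotation":[0,0,0]},{"gripper":0,"offset":[0.0003,0,0.001],"rotation":[0,0,0]},{"gripper":0,"offset":[0,0,0],"rotation":[0,0,0]}])

```text
clock: 18.95
position: [0.6496, 0.2055, 0.05]
ee_rot: [-0.134, 0.991, 0.0, 0.002]
ft_force: [4.9, 1.5, 4.4]
grip_width: 0.003
grasp_force: 3.0
```

```bash
python3 rad.py
```

```text
lid xy mm 106.7 0.0 z 50.0 F lid 5.1 0.2 4.4 t 18.95 j [-0.56  0.62  0.26  1.5  -0.17  1.04  1.58]
```

Pressing down helps. Continue.

jog_arm(deltas=[{"gripper":0,"offset":[0.0007,0,0.0006],"rotation":[0,0,0]},{"gripper":0,"offset":[0.0007,0,0.0006],"rotation":[0,0,0]},{"gripper":0,"offset":[0.0006,0,0.0004],"rotation":[0,0,0]},{"gripper":0,"offset":[0,0,0],"rotation":[0,0,0]}])

```text
clock: 19.35
position: [0.6487, 0.2052, 0.0493]
ee_rot: [-0.134, 0.991, 0.001, 0.003]
ft_force: [7.0, 1.8, 6.7]
grip_width: -0.002
grasp_force: 4.5
```

```bash
python3 rad.py
```

```text
lid xy mm 105.7 0.0 z 49.3 F lid 7.3 -0.1 6.7 t 19.35 j [-0.56  0.61  0.26  1.51 -0.17  1.04  1.58]
```

jog_arm(deltas=[{"gripper":0,"offset":[0.0008,0,0.0003],"rotation":[0,0,0]},{"gripper":0,"offset":[0.0007,0,0.0002],"rotation":[0,0,0]},{"gripper":0,"offset":[0,0,0],"rotation":[0,0,0]}])

```text
clock: 19.65
position: [0.6483, 0.2051, 0.0492]
ee_rot: [-0.134, 0.991, 0.001, 0.004]
ft_force: [11.5, 3.3, 5.8]
grip_width: 0.002
grasp_force: 6.4
```

```bash
python3 rad.py
```

```text
lid xy mm 105.3 0.0 z 49.2 F lid 12.0 0.2 5.8 t 19.65 j [-0.56  0.61  0.26  1.51 -0.17  1.03  1.58]
```

jog_arm(deltas=[{"gripper":0,"offset":[0.0004,0,0.0003],"rotation":[0,0,0]},{"gripper":0,"offset":[0,0,0],"rotation":[0,0,0]},{"gripper":0,"offset":[0,0,0],"rotation":[0,0,0]}])

```text
clock: 19.95
position: [0.648, 0.2051, 0.0491]
ee_rot: [-0.134, 0.991, 0.001, 0.004]
ft_force: [11.4, 2.5, 6.1]
grip_width: -0.003
grasp_force: 6.5
```

```bash
python3 rad.py
```

```text
lid xy mm 105.1 0.1 z 49.1 F lid 11.6 -0.6 6.1 t 19.95 j [-0.56  0.61  0.26  1.52 -0.17  1.03  1.58]
```

jog_arm(deltas=[{"gripper":0,"offset":[0.0005,0,0.0005],"rotation":[0,0,0]},{"gripper":0,"offset":[0,0,0],"rotation":[0,0,0]}])

```text
clock: 20.15
position: [0.6473, 0.2049, 0.0486]
ee_rot: [-0.134, 0.991, 0.001, 0.004]
ft_force: [9.9, 2.2, 7.2]
grip_width: -0.005
grasp_force: 5.8
```

```bash
python3 rad.py
```

```text
lid xy mm 104.4 0.1 z 48.6 F lid 10.1 -0.5 7.2 t 20.15 j [-0.56  0.61  0.26  1.52 -0.17  1.03  1.58]
```

jog_arm(deltas=[{"gripper":0,"offset":[0.0004,0,0.0002],"rotation":[0,0,0]},{"gripper":0,"offset":[0,0,0],"rotation":[0,0,0]}])

```text
clock: 20.35
position: [0.6473, 0.2049, 0.0486]
ee_rot: [-0.134, 0.991, 0.001, 0.004]
ft_force: [10.9, 3.0, 7.2]
grip_width: 0.0
grasp_force: 6.3
```

```bash
python3 rad.py
```

```text
lid xy mm 104.3 0.1 z 48.6 F lid 11.3 -0.0 7.2 t 20.35 j [-0.56  0.61  0.26  1.52 -0.17  1.03  1.58]
```

jog_arm(deltas=[{"gripper":0,"offset":[0.0004,0,0.0004],"rotation":[0,0,0]},{"gripper":0,"offset":[0.0002,0,0.0003],"rotation":[0,0,0]},{"gripper":0,"offset":[0,0,0],"rotation":[0,0,0]}])

```text
clock: 20.65
position: [0.6463, 0.2046, 0.0479]
ee_rot: [-0.134, 0.991, 0.001, 0.004]
ft_force: [10.3, 1.8, 9.1]
grip_width: 0.001
grasp_force: 5.3
```

jog_arm(deltas=[{"gripper":0,"offset":[0.0003,0,0.0003],"rotation":[0,0,0]},{"gripper":0,"offset":[0.0002,0,0.0002],"rotation":[0,0,0]},{"gripper":0,"offset":[0,0,0],"rotation":[0,0,0]}])

```text
clock: 20.95
position: [0.6453, 0.2044, 0.0469]
ee_rot: [-0.134, 0.991, 0.001, 0.003]
ft_force: [8.2, 2.2, 7.4]
grip_width: 0.001
grasp_force: 4.4
```

jog_arm(deltas=[{"gripper":0,"offset":[0.0006,0,0.0001],"rotation":[0,0,0]},{"gripper":0,"offset":[0.0006,0,0],"rotation":[0,0,0]},{"gripper":0,"offset":[0,0,0],"rotation":[0,0,0]}])

```text
clock: 21.25
position: [0.6438, 0.2039, 0.0462]
ee_rot: [-0.134, 0.991, 0.001, 0.003]
ft_force: [8.9, 2.3, 4.8]
grip_width: 0.002
grasp_force: 4.6
```

jog_arm(deltas=[{"gripper":0,"offset":[0.0006,0,0],"rotation":[0,0,0]},{"gripper":0,"offset":[0,0,0],"rotation":[0,0,0]},{"gripper":0,"offset":[0,0,0],"rotation":[0,0,0]}])

```text
clock: 21.55
position: [0.6437, 0.204, 0.0463]
ee_rot: [-0.134, 0.991, 0.001, 0.003]
ft_force: [11.3, 3.6, 3.0]
grip_width: -0.005
grasp_force: 6.1
```

jog_arm(deltas=[{"gripper":0,"offset":[0.0006,0,0.0002],"rotation":[0,0,0]},{"gripper":0,"offset":[0,0,0],"rotation":[0,0,0]},{"gripper":0,"offset":[0,0,0],"rotation":[0,0,0]}])

```text
clock: 21.85
position: [0.6437, 0.204, 0.0463]
ee_rot: [-0.134, 0.991, 0.001, 0.004]
ft_force: [14.7, 4.1, 1.4]
grip_width: 0.001
grasp_force: 7.3
```

```bash
python3 rad.py
```

```text
lid xy mm 100.6 0.1 z 46.3 F lid 15.3 0.1 1.4 t 21.85 j [-0.56  0.6   0.26  1.53 -0.17  1.02  1.58]
```

jog_arm(deltas=[{"gripper":0,"offset":[-0.006,0,0],"rotation":[0,0,0]},{"gripper":0,"offset":[-0.011,0,0],"rotation":[0,0,0]},{"gripper":0,"offset":[0,0,-0.03],"rotation":[0,0,0]},{"gripper":0,"offset":[0,0,-0.04],"rotation":[0,0,0]},{"gripper":0,"offset":[0,0,-0.03],"rotation":[0,0,0]},{"gripper":0,"offset":[0.0284,0.0245,0],"rotation":[0,0,0]},{"gripper":0,"offset":[0.0284,0.0245,0],"rotation":[0,0,0]},{"gripper":0,"offset":[0.0284,0.0245,0],"rotation":[0,0,0]},{"gripper":0,"offset":[0.0284,0.0245,0],"rotation":[0,0,0]},{"gripper":0,"offset":[0,0,0],"rotation":[0,0,8.2]},{"gripper":0,"offset":[0,0,0],"rotation":[0,0,8.2]},{"gripper":0,"offset":[0,0,0],"rotation":[0,0,8.2]},{"gripper":0,"offset":[0,0,0],"rotation":[0,0,8.2]},{"gripper":0,"offset":[0,0,0],"rotation":[0,0,8.2]},{"gripper":0,"offset":[0,0,0],"rotation":[0,0,8.2]},{"gripper":0,"offset":[0,0,0],"rotation":[0,0,8.2]},{"gripper":0,"offset":[0,0,0],"rotation":[0,0,8.2]},{"gripper":0,"offset":[0,0,0],"rotation":[0,0,8.2]},{"gripper":0,"offset":[0,0,0],"rotation":[0,0,8.2]}])

```text
clock: 23.75
position: [0.5202, 0.2714, 0.1435]
ee_rot: [0.552, 0.834, -0.001, -0.001]
ft_force: [1.1, 0.8, -0.7]
grip_width: -0.0
grasp_force: 0.0
```

jog_arm(deltas=[{"gripper":0,"offset":[0,0,0],"rotation":[0,0,8]},{"gripper":0,"offset":[0,0,0],"rotation":[0,0,0]},{"gripper":0,"offset":[0,0,0],"rotation":[0,0,0]},{"gripper":0,"offset":[0,0,0],"rotation":[0,0,0]}])

```text
clock: 24.15
position: [0.5209, 0.2717, 0.144]
ee_rot: [0.605, 0.796, -0.0, -0.0]
ft_force: [-0.6, 0.5, -0.4]
grip_width: -0.002
grasp_force: 0.0
```

```bash
python3 rad.py; python3 -c "
from h import *
print(pose()[1].as_matrix().round(3)); print(np.degrees(np.arctan2(*pose()[1].as_matrix()[[1,0],0])))
im=snap('wrist','fl'); cv2.imwrite('pics/v7.png',im)"
```

```text
lid xy mm 0.0 97.9 z 144.0 F lid -0.4 0.6 -0.4 t 24.15 j [-0.96  0.34  0.49  1.71 -0.18  1.13 -0.15]
[[-0.268  0.963 -0.001]
 [ 0.963  0.268 -0.   ]
 [-0.    -0.001 -1.   ]]
105.56037364006296
```

jog_arm(deltas=[{"gripper":0,"offset":[0,0,0.025],"rotation":[0,0,0]},{"gripper":0,"offset":[0,0,0.017],"rotation":[0,0,0]},{"gripper":0,"offset":[0,0,0.013],"rotation":[0,0,0]},{"gripper":0,"offset":[0,0,0.011],"rotation":[0,0,0]},{"gripper":0,"offset":[0.0045,0,0.002],"rotation":[0,0,0]},{"gripper":0,"offset":[0.0045,0,0.0015],"rotation":[0,0,0]},{"gripper":0,"offset":[-0.001,0,0.0053],"rotation":[0,0,0]},{"gripper":0,"offset":[-0.0012,0,0.004],"rotation":[0,0,0]},{"gripper":0,"offset":[-0.0025,0,0.0038],"rotation":[0,0,0]},{"gripper":0,"offset":[-0.0029,0,0.0034],"rotation":[0,0,0]},{"gripper":0,"offset":[-0.0023,0,0.002],"rotation":[0,0,0]},{"gripper":0,"offset":[-0.0025,0,0.0017],"rotation":[0,0,0]},{"gripper":0,"offset":[-0.0019,0,0.0011],"rotation":[0,0,0]},{"gripper":0,"offset":[-0.002,0,0.001],"rotation":[0,0,0]},{"gripper":0,"offset":[-0.0015,0,0.0009],"rotation":[0,0,0]},{"gripper":0,"offset":[0,0,0],"rotation":[0,0,0]},{"gripper":0,"offset":[0,0,0],"rotation":[0,0,0]}])

```text
clock: 25.9
position: [0.5236, 0.2633, 0.0516]
ee_rot: [0.606, 0.795, 0.0, 0.0]
ft_force: [0.1, -0.5, 0.4]
grip_width: 0.003
grasp_force: 0.0
```

```bash
python3 rad.py
```

```text
lid xy mm 0.4 89.0 z 51.6 F lid 0.0 -0.5 0.4 t 25.9 j [-0.92  0.45  0.46  1.78 -0.24  0.96 -0.09]
```

jog_arm(deltas=[{"gripper":0,"offset":[-0.001,0,0.0005],"rotation":[0,0,0]},{"gripper":0,"offset":[-0.001,0,0.0005],"rotation":[0,0,0]},{"gripper":0,"offset":[0,0,0],"rotation":[0,0,0]}])

```text
clock: 26.2
position: [0.5241, 0.2613, 0.0505]
ee_rot: [0.606, 0.795, 0.0, 0.0]
ft_force: [-0.4, 1.0, 0.5]
grip_width: -0.003
grasp_force: 0.0
```

jog_arm(deltas=[{"gripper":0,"offset":[-0.001,0,0.0005],"rotation":[0,0,0]},{"gripper":0,"offset":[0,0,0],"rotation":[0,0,0]}])

```text
clock: 26.4
position: [0.5243, 0.2604, 0.05]
ee_rot: [0.606, 0.795, 0.0, -0.0]
ft_force: [-0.0, 0.1, 0.0]
grip_width: -0.0
grasp_force: 0.1
```

jog_arm(deltas=[{"gripper":0,"offset":[-0.0008,0,0.0005],"rotation":[0,0,0]},{"gripper":0,"offset":[0,0,0],"rotation":[0,0,0]}])

```text
clock: 26.6
position: [0.5245, 0.2599, 0.0496]
ee_rot: [0.606, 0.795, 0.0, -0.0]
ft_force: [-0.6, 1.0, 1.9]
grip_width: 0.003
grasp_force: 0.7
```

```bash
python3 rad.py
```

```text
lid xy mm 0.4 85.5 z 49.6 F lid -0.4 1.1 1.9 t 26.6 j [-0.91  0.46  0.46  1.79 -0.24  0.95 -0.08]
```

jog_arm(deltas=[{"gripper":0,"offset":[-0.0008,0,0.0005],"rotation":[0,0,0]},{"gripper":0,"offset":[-0.0007,0,0.0003],"rotation":[0,0,0]},{"gripper":0,"offset":[0,0,0],"rotation":[0,0,0]}])

```text
clock: 26.9
position: [0.5249, 0.2588, 0.0489]
ee_rot: [0.606, 0.795, 0.0, -0.0]
ft_force: [-1.3, 4.1, 5.1]
grip_width: 0.0
grasp_force: 2.2
```

jog_arm(deltas=[{"gripper":0,"offset":[-0.0006,0,0.0004],"rotation":[0,0,0]},{"gripper":0,"offset":[-0.0004,0,0.0003],"rotation":[0,0,0]},{"gripper":0,"offset":[0,0,0],"rotation":[0,0,0]}])

```text
clock: 27.2
position: [0.5253, 0.2575, 0.0481]
ee_rot: [0.606, 0.795, 0.0, 0.0]
ft_force: [-1.0, 3.9, 4.1]
grip_width: -0.0
grasp_force: 2.4
```

jog_arm(deltas=[{"gripper":0,"offset":[-0.0008,0,0.0004],"rotation":[0,0,0]},{"gripper":0,"offset":[-0.0007,0,0.0003],"rotation":[0,0,0]},{"gripper":0,"offset":[0,0,0],"rotation":[0,0,0]}])

```text
clock: 27.5
position: [0.5256, 0.2546, 0.0468]
ee_rot: [0.607, 0.795, -0.001, 0.0]
ft_force: [1.2, 0.1, 0.8]
grip_width: -0.001
grasp_force: 0.2
```

jog_arm(deltas=[{"gripper":0,"offset":[-0.0006,0,0.0003],"rotation":[0,0,0]},{"gripper":0,"offset":[-0.0004,0,0.0002],"rotation":[0,0,0]},{"gripper":0,"offset":[0,0,0],"rotation":[0,0,0]}])

```text
clock: 27.8
position: [0.5257, 0.2545, 0.0466]
ee_rot: [0.606, 0.795, -0.0, -0.0]
ft_force: [-0.4, 1.0, 1.2]
grip_width: 0.0
grasp_force: 0.4
```

```bash
python3 rad.py
```

```text
lid xy mm 0.1 80.0 z 46.6 F lid -0.2 1.1 1.2 t 27.8 j [-0.9   0.46  0.46  1.79 -0.24  0.95 -0.07]
```

jog_arm(deltas=[{"gripper":0,"offset":[-0.0008,0,0.0001],"rotation":[0,0,0]},{"gripper":0,"offset":[-0.0007,0,0],"rotation":[0,0,0]},{"gripper":0,"offset":[0,0,0],"rotation":[0,0,0]}])

```text
clock: 28.1
position: [0.5258, 0.2542, 0.0466]
ee_rot: [0.606, 0.796, 0.0, -0.0]
ft_force: [-2.0, 4.5, -0.9]
grip_width: 0.001
grasp_force: 2.5
```

jog_arm(deltas=[{"gripper":0,"offset":[-0.0006,0,0],"rotation":[0,0,0]},{"gripper":0,"offset":[0,0,0],"rotation":[0,0,0]}])

```text
clock: 28.3
position: [0.5258, 0.2542, 0.0466]
ee_rot: [0.606, 0.796, 0.0, -0.001]
ft_force: [-1.9, 6.5, -0.6]
grip_width: -0.002
grasp_force: 3.3
```

```bash
python3 rad.py
```

```text
lid xy mm 0.1 79.7 z 46.6 F lid -0.1 6.8 -0.6 t 28.3 j [-0.9   0.46  0.46  1.79 -0.25  0.95 -0.07]
```

jog_arm(deltas=[{"gripper":0,"offset":[0.006,0,0],"rotation":[0,0,0]},{"gripper":0,"offset":[0.011,0,0],"rotation":[0,0,0]},{"gripper":0,"offset":[0,0,-0.03],"rotation":[0,0,0]},{"gripper":0,"offset":[0,0,-0.04],"rotation":[0,0,0]},{"gripper":0,"offset":[0,0,-0.03],"rotation":[0,0,0]},{"gripper":0,"offset":[-0.0386,0,0],"rotation":[0,0,0]},{"gripper":0,"offset":[-0.0386,0,0],"rotation":[0,0,0]},{"gripper":0,"offset":[-0.0386,0,0],"rotation":[0,0,0]},{"gripper":0,"offset":[-0.0386,0,0],"rotation":[0,0,0]},{"gripper":0,"offset":[-0.0386,0,0],"rotation":[0,0,0]},{"gripper":0,"offset":[0,0,0],"rotation":[0,0,0]},{"gripper":0,"offset":[0,0,0],"rotation":[0,0,0]},{"gripper":0,"offset":[0,0,0],"rotation":[0,0,0]}])

```text
clock: 29.6
position: [0.5729, 0.0846, 0.1466]
ee_rot: [0.606, 0.796, 0.0, -0.0]
ft_force: [0.3, 0.3, 0.2]
grip_width: -0.0
grasp_force: 0.0
```

```bash
python3 rad.py
```

```text
lid xy mm 0.8 -96.4 z 146.6 F lid 0.4 0.2 0.2 t 29.6 j [-0.7   0.33  0.58  1.73 -0.2   1.13  0.2 ]
```

jog_arm(deltas=[{"gripper":0,"offset":[0,0,0.025],"rotation":[0,0,0]},{"gripper":0,"offset":[0,0,0.018],"rotation":[0,0,0]},{"gripper":0,"offset":[0,0,0.014],"rotation":[0,0,0]},{"gripper":0,"offset":[0,0,0.0115],"rotation":[0,0,0]},{"gripper":0,"offset":[-0.005,0,0.002],"rotation":[0,0,0]},{"gripper":0,"offset":[-0.005,0,0.0015],"rotation":[0,0,0]},{"gripper":0,"offset":[0.001,0,0.0053],"rotation":[0,0,0]},{"gripper":0,"offset":[0.0012,0,0.004],"rotation":[0,0,0]},{"gripper":0,"offset":[0.0025,0,0.0038],"rotation":[0,0,0]},{"gripper":0,"offset":[0.0029,0,0.0034],"rotation":[0,0,0]},{"gripper":0,"offset":[0.0023,0,0.002],"rotation":[0,0,0]},{"gripper":0,"offset":[0.0025,0,0.0017],"rotation":[0,0,0]},{"gripper":0,"offset":[0.0019,0,0.0011],"rotation":[0,0,0]},{"gripper":0,"offset":[0.002,0,0.001],"rotation":[0,0,0]},{"gripper":0,"offset":[0.001,0,0.0009],"rotation":[0,0,0]},{"gripper":0,"offset":[0,0,0],"rotation":[0,0,0]},{"gripper":0,"offset":[0,0,0],"rotation":[0,0,0]}])

```text
clock: 31.3
position: [0.5712, 0.0902, 0.0516]
ee_rot: [0.606, 0.795, 0.0, -0.0]
ft_force: [0.1, -0.6, 0.5]
grip_width: -0.003
grasp_force: 0.0
```

```bash
python3 rad.py
```

```text
lid xy mm 0.6 -90.4 z 51.6 F lid -0.0 -0.6 0.5 t 31.3 j [-0.67  0.45  0.54  1.81 -0.28  0.95  0.25]
```

jog_arm(deltas=[{"gripper":0,"offset":[0.0008,0,0.0006],"rotation":[0,0,0]},{"gripper":0,"offset":[0.0006,0,0.0004],"rotation":[0,0,0]},{"gripper":0,"offset":[0,0,0],"rotation":[0,0,0]}])

```text
clock: 31.6
position: [0.5708, 0.0916, 0.0505]
ee_rot: [0.606, 0.795, 0.0, -0.0]
ft_force: [0.2, 0.7, 0.2]
grip_width: 0.003
grasp_force: 0.1
```

jog_arm(deltas=[{"gripper":0,"offset":[0.001,0,0.0004],"rotation":[0,0,0]},{"gripper":0,"offset":[0.001,0,0.0004],"rotation":[0,0,0]},{"gripper":0,"offset":[0,0,0],"rotation":[0,0,0]}])

```text
clock: 31.9
position: [0.5702, 0.0937, 0.0496]
ee_rot: [0.606, 0.795, 0.0, -0.0]
ft_force: [0.0, -0.1, -0.7]
grip_width: -0.001
grasp_force: 0.0
```

jog_arm(deltas=[{"gripper":0,"offset":[0.0008,0,0.0005],"rotation":[0,0,0]},{"gripper":0,"offset":[0.0007,0,0.0004],"rotation":[0,0,0]},{"gripper":0,"offset":[0,0,0],"rotation":[0,0,0]}])

```text
clock: 32.2
position: [0.5697, 0.0951, 0.0487]
ee_rot: [0.606, 0.795, 0.0, -0.0]
ft_force: [0.0, -0.4, 0.2]
grip_width: -0.002
grasp_force: 0.0
```

jog_arm(deltas=[{"gripper":0,"offset":[0.0006,0,0.0004],"rotation":[0,0,0]},{"gripper":0,"offset":[0.0004,0,0.0003],"rotation":[0,0,0]},{"gripper":0,"offset":[0,0,0],"rotation":[0,0,0]}])

```text
clock: 32.5
position: [0.5697, 0.0956, 0.0482]
ee_rot: [0.606, 0.795, 0.0, 0.0]
ft_force: [-0.4, -1.3, 1.9]
grip_width: -0.003
grasp_force: 1.0
```

jog_arm(deltas=[{"gripper":0,"offset":[0.0007,0,0.0004],"rotation":[0,0,0]},{"gripper":0,"offset":[0.0006,0,0.0003],"rotation":[0,0,0]},{"gripper":0,"offset":[0,0,0],"rotation":[0,0,0]}])

```text
clock: 32.8
position: [0.5695, 0.0963, 0.0477]
ee_rot: [0.606, 0.795, -0.0, 0.0]
ft_force: [-0.0, -4.6, 5.1]
grip_width: -0.004
grasp_force: 2.6
```

jog_arm(deltas=[{"gripper":0,"offset":[0.0005,0,0.0003],"rotation":[0,0,0]},{"gripper":0,"offset":[0.0004,0,0.0003],"rotation":[0,0,0]},{"gripper":0,"offset":[0,0,0],"rotation":[0,0,0]}])

```text
clock: 33.1
position: [0.5695, 0.0967, 0.0473]
ee_rot: [0.607, 0.795, -0.0, 0.001]
ft_force: [1.2, -6.0, 6.4]
grip_width: 0.006
grasp_force: 3.4
```

jog_arm(deltas=[{"gripper":0,"offset":[0.0005,0,0.0003],"rotation":[0,0,0]},{"gripper":0,"offset":[0.0003,0,0.0002],"rotation":[0,0,0]},{"gripper":0,"offset":[0,0,0],"rotation":[0,0,0]}])

```text
clock: 33.4
position: [0.5695, 0.0971, 0.0469]
ee_rot: [0.607, 0.795, -0.0, 0.001]
ft_force: [0.9, -6.8, 6.4]
grip_width: -0.004
grasp_force: 4.0
```

jog_arm(deltas=[{"gripper":0,"offset":[0.0006,0,0.0003],"rotation":[0,0,0]},{"gripper":0,"offset":[0.0004,0,0.0003],"rotation":[0,0,0]},{"gripper":0,"offset":[0,0,0],"rotation":[0,0,0]}])

```text
clock: 33.7
position: [0.5694, 0.0978, 0.0464]
ee_rot: [0.607, 0.795, -0.0, 0.001]
ft_force: [1.6, -8.2, 7.5]
grip_width: 0.004
grasp_force: 4.4
```

jog_arm(deltas=[{"gripper":0,"offset":[0.0005,0,0.0003],"rotation":[0,0,0]},{"gripper":0,"offset":[0.0003,0,0.0002],"rotation":[0,0,0]},{"gripper":0,"offset":[0,0,0],"rotation":[0,0,0]}])

```text
clock: 34.0
position: [0.5693, 0.0983, 0.046]
ee_rot: [0.607, 0.795, -0.0, 0.001]
ft_force: [1.8, -9.7, 7.9]
grip_width: -0.003
grasp_force: 4.8
```

jog_arm(deltas=[{"gripper":0,"offset":[0.0005,0,0.0002],"rotation":[0,0,0]},{"gripper":0,"offset":[0.0003,0,0.0002],"rotation":[0,0,0]},{"gripper":0,"offset":[0,0,0],"rotation":[0,0,0]}])

```text
clock: 34.3
position: [0.5691, 0.0992, 0.0456]
ee_rot: [0.607, 0.795, -0.0, 0.001]
ft_force: [0.5, -8.9, 8.3]
grip_width: 0.0
grasp_force: 4.6
```

jog_arm(deltas=[{"gripper":0,"offset":[0.0004,0,0.0002],"rotation":[0,0,0]},{"gripper":0,"offset":[0.0002,0,0.0001],"rotation":[0,0,0]},{"gripper":0,"offset":[0,0,0],"rotation":[0,0,0]}])

```text
clock: 34.6
position: [0.569, 0.0998, 0.0453]
ee_rot: [0.607, 0.795, 0.0, 0.001]
ft_force: [1.0, -8.9, 6.5]
grip_width: -0.002
grasp_force: 4.4
```

```bash
python3 rad.py
```

```text
lid xy mm 1.1 -80.7 z 45.3 F lid -1.4 -8.9 6.5 t 34.6 j [-0.69  0.46  0.53  1.82 -0.28  0.94  0.23]
```

jog_arm(deltas=[{"gripper":0,"offset":[0.0005,0,0.0001],"rotation":[0,0,0]},{"gripper":0,"offset":[0.0003,0,0.0001],"rotation":[0,0,0]},{"gripper":0,"offset":[0,0,0],"rotation":[0,0,0]}])

```text
clock: 34.9
position: [0.5687, 0.101, 0.0449]
ee_rot: [0.607, 0.795, 0.0, 0.001]
ft_force: [1.3, -7.8, 6.4]
grip_width: 0.0
grasp_force: 3.8
```

jog_arm(deltas=[{"gripper":0,"offset":[0.0005,0,0],"rotation":[0,0,0]},{"gripper":0,"offset":[0.0003,0,0],"rotation":[0,0,0]},{"gripper":0,"offset":[0,0,0],"rotation":[0,0,0]}])

```text
clock: 35.2
position: [0.5687, 0.101, 0.0449]
ee_rot: [0.607, 0.795, -0.0, 0.001]
ft_force: [2.0, -9.0, 4.9]
grip_width: 0.006
grasp_force: 4.9
```

```bash
python3 rad.py
```

```text
lid xy mm 1.0 -79.4 z 44.9 F lid -0.5 -9.2 4.9 t 35.2 j [-0.69  0.46  0.53  1.82 -0.28  0.94  0.23]
```

jog_arm(deltas=[{"gripper":0,"offset":[0.0005,0,0],"rotation":[0,0,0]},{"gripper":0,"offset":[0.0003,0,0],"rotation":[0,0,0]},{"gripper":0,"offset":[0,0,0],"rotation":[0,0,0]},{"gripper":0,"offset":[0,0,0],"rotation":[0,0,0]}])

```text
clock: 35.6
position: [0.5686, 0.1011, 0.045]
ee_rot: [0.607, 0.795, -0.0, 0.002]
ft_force: [3.3, -11.9, 4.8]
grip_width: -0.0
grasp_force: 6.0
```

jog_arm(deltas=[{"gripper":0,"offset":[-0.006,0,0],"rotation":[0,0,0]},{"gripper":0,"offset":[-0.011,0,0],"rotation":[0,0,0]},{"gripper":0,"offset":[0,0,-0.03],"rotation":[0,0,0]},{"gripper":0,"offset":[0,0,-0.04],"rotation":[0,0,0]},{"gripper":0,"offset":[0,0,-0.04],"rotation":[0,0,0]},{"gripper":0,"offset":[0.03,0,-0.03],"rotation":[0,0,0]},{"gripper":0,"offset":[0.03,0,-0.03],"rotation":[0,0,0]},{"gripper":0,"offset":[0.03,0,-0.01],"rotation":[0,0,0]},{"gripper":0,"offset":[0,0,0],"rotation":[0,0,0]},{"gripper":0,"offset":[0,0,0],"rotation":[0,0,0]}])

```text
clock: 36.6
position: [0.5476, 0.1751, 0.224]
ee_rot: [0.605, 0.796, -0.0, -0.0]
ft_force: [0.7, 0.5, -0.5]
grip_width: 0.005
grasp_force: 0.0
```

```bash
python3 - <<'E'
from h import *
a=snap('wrist','fin'); b=snap('scene','scfin'); c=snap('top','topfin')
# compare top view before/after outside tub/lid/arm
k=lambda im,x,y,w,h,W,H: cv2.resize(im[y:y+h,x:x+w],(W,H),interpolation=cv2.INTER_CUBIC)
cv2.imwrite('pics/v8.png',np.vstack([np.hstack([k(a,80,30,400,300,400,300),k(b,150,150,160,120,400,300)]),np.hstack([k(c,160,150,200,150,400,300),k(c,0,0,560,420,400,300)])]))
E
```

```text
(no output)
```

View pics/v8.png

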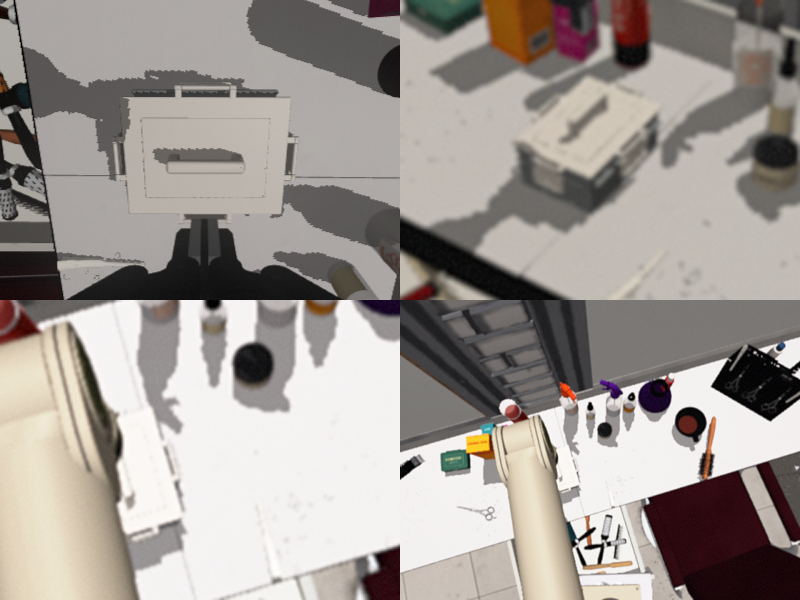

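The last picture shows the lid level at pixels (130–290, 95–210), with all four flaps folded flat against the tub and the other things undisturbed. The arm is clear, so I'm handing in.

```bash
python3 -c "
from workcell import workorder
print(workorder.hand_in())"
```

```text
the job is handed in; nothing more can be done
None
```

The lid sits level on the seal and all four flaps are pressed in to their stops. The highest force I read was about 15 N, and the job was handed in at about 37 s; I got no verdict back.

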